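# Load the glaze-test vases into the kiln tray in order

### The job

Move the four little glaze-test vases from the wooden ware board into the four pockets of the kiln tray, keeping their order counted from the yellow ends: the vase nearest the board's yellow end goes into the pocket nearest the tray's yellow end, and so on down the row. Set each one down standing upright on the pocket floor before letting go; never drop a vase or knock one over.

Things in the scene. Friction and masses are not known exactly. Their poses are not given: they have to be found in the camera images.
- vase_blue: Loose glaze-test vase, blue glaze above a bare terracotta foot band, about 0.12 kg. 70 mm tall: straight round body 40 mm in diameter from the bottom up to 50 mm, then a shoulder to a 22 mm neck and a 27 mm rim. Origin: centre of its underside; z up through the mouth. Its yaw means nothing. At the start it stands on the blue tile.
- vase_green: Loose glaze-test vase, green glaze above a bare terracotta foot band, about 0.12 kg. 70 mm tall: straight round body 40 mm in diameter from the bottom up to 50 mm, then a shoulder to a 22 mm neck and a 27 mm rim. Origin: centre of its underside; z up through the mouth. Its yaw means nothing. At the start it stands on the green tile.
- vase_white: Loose glaze-test vase, white glaze above a bare terracotta foot band, about 0.12 kg. 70 mm tall: straight round body 40 mm in diameter from the bottom up to 50 mm, then a shoulder to a 22 mm neck and a 27 mm rim. Origin: centre of its underside; z up through the mouth. Its yaw means nothing. At the start it stands on the white tile.
- vase_red: Loose glaze-test vase, red glaze above a bare terracotta foot band, about 0.12 kg. 70 mm tall: straight round body 40 mm in diameter from the bottom up to 50 mm, then a shoulder to a 22 mm neck and a 27 mm rim. Origin: centre of its underside; z up through the mouth. Its yaw means nothing. At the start it stands on the red tile.
- tile_blue: Blue round glaze sample tile, 58 mm in diameter, 4 mm thick, fixed on the ware board under the blue vase, so it still marks that vase's starting place once the vase has gone. Origin: centre of its underside (its top is 4 mm higher); axes parallel to the ware board's.
- tile_green: Green round glaze sample tile, 58 mm in diameter, 4 mm thick, fixed on the ware board under the green vase, so it still marks that vase's starting place once the vase has gone. Origin: centre of its underside (its top is 4 mm higher); axes parallel to the ware board's.
- tile_white: White round glaze sample tile, 58 mm in diameter, 4 mm thick, fixed on the ware board under the white vase, so it still marks that vase's starting place once the vase has gone. Origin: centre of its underside (its top is 4 mm higher); axes parallel to the ware board's.
- tile_red: Red round glaze sample tile, 58 mm in diameter, 4 mm thick, fixed on the ware board under the red vase, so it still marks that vase's starting place once the vase has gone. Origin: centre of its underside (its top is 4 mm higher); axes parallel to the ware board's.
- ware_board: Fixed wooden plank, 90 (x) by 386 mm (y), top 20 mm above the table, yellow at its +y end. Origin: on the table under the middle of the row; y along the row to the yellow end, z up. Tiles with vases at x 0, y +114, +38, -38, -114 mm, order varies. At y -170 a white kiln post, 28 by 35 mm tall, not part of the job. The board may be nearer the robot than the tray, or farther.
- kiln_tray: Fixed tray, 80 (x) by 382 mm (y), white floor, grey walls, yellow block at its +y end. Origin: on the table under the middle of the row; y along the row to the yellow end, z up. Four open pockets at x 0, y +114, +38, -38, -114 mm, 72 by 72 mm inside, floor 5 mm and wall tops 15 mm above the table, walls 4 mm. At y -172 a pack of cones, 46 mm tall, not part of the job.

How it is judged (in metres and radians):
At the end, for the whole second after the job is handed in: Each vase is in the tray pocket whose place in the row, counted from the yellow end, is that of its tile on the board: within 18 mm of the pocket centre in x and y, underside under 9 mm above the tray underside, upright within 0.1 rad, released, at rest (((y of tile_blue in the frame of ware_board between 0.094 and 0.134 m and y of vase_blue in the frame of kiln_tray between 0.096 and 0.132 m) or (y of tile_blue in the frame of ware_board between 0.018 and 0.058 m and y of vase_blue in the frame of kiln_tray between 0.02 and 0.056 m) or (y of tile_blue in the frame of ware_board between -0.058 and -0.018 m and y of vase_blue in the frame of kiln_tray between -0.056 and -0.02 m) or (y of tile_blue in the frame of ware_board between -0.134 and -0.094 m and y of vase_blue in the frame of kiln_tray between -0.132 and -0.096 m)) and x of vase_blue in the frame of kiln_tray between -0.018 and 0.018 m and z of each of vase_blue, vase_green, vase_white, vase_red in the frame of kiln_tray below 0.009 m and angle between each of vase_blue, vase_green, vase_white, vase_red's own z axis and vertical below 0.1 rad and linear speed of each of vase_blue, vase_green, vase_white, vase_red below 0.02 m/s and angular speed of each of vase_blue, vase_green, vase_white, vase_red below 0.2 rad/s and ((y of tile_green in the frame of ware_board between 0.094 and 0.134 m and y of vase_green in the frame of kiln_tray between 0.096 and 0.132 m) or (y of tile_green in the frame of ware_board between 0.018 and 0.058 m and y of vase_green in the frame of kiln_tray between 0.02 and 0.056 m) or (y of tile_green in the frame of ware_board between -0.058 and -0.018 m and y of vase_green in the frame of kiln_tray between -0.056 and -0.02 m) or (y of tile_green in the frame of ware_board between -0.134 and -0.094 m and y of vase_green in the frame of kiln_tray between -0.132 and -0.096 m)) and x of vase_green in the frame of kiln_tray between -0.018 and 0.018 m and ((y of tile_white in the frame of ware_board between 0.094 and 0.134 m and y of vase_white in the frame of kiln_tray between 0.096 and 0.132 m) or (y of tile_white in the frame of ware_board between 0.018 and 0.058 m and y of vase_white in the frame of kiln_tray between 0.02 and 0.056 m) or (y of tile_white in the frame of ware_board between -0.058 and -0.018 m and y of vase_white in the frame of kiln_tray between -0.056 and -0.02 m) or (y of tile_white in the frame of ware_board between -0.134 and -0.094 m and y of vase_white in the frame of kiln_tray between -0.132 and -0.096 m)) and x of vase_white in the frame of kiln_tray between -0.018 and 0.018 m and ((y of tile_red in the frame of ware_board between 0.094 and 0.134 m and y of vase_red in the frame of kiln_tray between 0.096 and 0.132 m) or (y of tile_red in the frame of ware_board between 0.018 and 0.058 m and y of vase_red in the frame of kiln_tray between 0.02 and 0.056 m) or (y of tile_red in the frame of ware_board between -0.058 and -0.018 m and y of vase_red in the frame of kiln_tray between -0.056 and -0.02 m) or (y of tile_red in the frame of ware_board between -0.134 and -0.094 m and y of vase_red in the frame of kiln_tray between -0.132 and -0.096 m)) and x of vase_red in the frame of kiln_tray between -0.018 and 0.018 m); the robot touches nothing.
It fails at once if a vase is knocked over (leans more than 0.8 rad) (angle between any of vase_blue, vase_green, vase_white, vase_red's own z axis and vertical above 0.8 rad).
It fails at once if a vase is dropped (moves faster than 0.5 m/s, about a 13 mm fall, with no finger on it) ((linear speed of vase_blue above 0.5 m/s and contact force between vase_blue and the fingers below 0.05 N) or (linear speed of vase_green above 0.5 m/s and contact force between vase_green and the fingers below 0.05 N) or (linear speed of vase_white above 0.5 m/s and contact force between vase_white and the fingers below 0.05 N) or (linear speed of vase_red above 0.5 m/s and contact force between vase_red and the fingers below 0.05 N)).
It also fails if it takes over 96 s, if anything falls off the work surface, if the arm or the gripper's body presses on something with over 40 N, if the wrist force passes 120 N, or if a joint passes its speed limit or range.

### The arm

A 6-joint arm with a two-finger parallel gripper is mounted at the origin on the work surface. World frame = base frame: x ahead of the robot, y to its left, z up, the work surface at z = 0. Lengths are in mm, angles in rad, forces in N, time in s.
With the tool pointing down it reaches from about 275 to 1000 mm from the base axis. Payload 8.4 kg.
Tool frame: the origin (TCP) lies between the finger pads; the fingertips stand 22 mm ahead of it and the grasp point (between the pads) lies 3 mm ahead of it (r.nose_length is the z of the fingertips in the tool frame, in mm); z points along the fingers, y is the line along which they close (so a half turn about z gives the same grasp; the last joint's range is limited). The gripper opens to 85 mm and grips with 20 to 120 N. Pads are 22 mm wide; open, the fingers measure 114 mm over their backs; the gripper's body (76 mm by 85 mm) begins 54 mm behind the grasp point. The pads swing forward as they close: fully open they stand 13 mm farther back than shut.
Start: joints at [1.216, 0.353, 1.633, -0, 1.155, -0.002], TCP at [215.953, 586.509, 253.281] pointing down, gripper open.
Joint ranges: [-2.63, 2.63], [-0.92, 2.1], [0.06, 2.66], [-1.3, 4.44], [0, 2.69], [-3.02, 3.02]. Speed limits (rad/s): [2.22, 2.22, 2.79, 3.14, 3.14, 3.14].

### API

Orientations are given as [roll, pitch, yaw] about the fixed x, y, z axes, in that order (R = Rz(yaw) Ry(pitch) Rx(roll)).
In Python, from rig import r, vision gives the robot as it stands (r), with the cameras (vision).
- The arm moves only by the shell command python3 steer.py 'ROWS' [FORCE]. ROWS is 1 to 5 rows, one to a line, with the numbers parted by commas; each row has 7 numbers: a rotation vector rx, ry, rz in a scale on which 1.0 is 4 rad, then dx, dy, dz in fractions of the full range, 1 being 600 mm, then the opening from 0.0 (shut) to 1.0 (fully open); each row shifts and turns the commanded pose from where the row before left it, along the tool's axes as they then stand; what a row does not reach is not made up. A row lasts 1/12 s, in which the tool goes at most 41.7 mm and 0.125 rad, less where a joint would pass 70% of its speed; a pose out of reach is approached as far as the arm can. The fingers move at their own pace and stop on an object; FORCE is the grip in N (left out, the last holds). Time passes only in rows, so rows that do not move let the fingers close. It prints the time, the measured TCP pose, the force, the opening and the grip force at its end. Shift and turn numbers lie between -1 and 1, and a call with a number outside is refused. Input that does not fit is refused with a message, and nothing moves.
- r.sense(): the state, without advancing time (a new reading comes with each control period).
- vision.grab_frame(name): name is "scene" or "top"; returns the picture (400x640x3 uint8, red, green, blue); there is no depth.
- vision.camera_params(name): a dict with "fx", "fy", "cx", "cy" (pixels), "rvec" (rotation vector, rad) and "tvec" (3), from world to camera coordinates, as OpenCV has them. Camera axes: x right, y down, z forward; pixel columns grow to the right and rows downward; lengths in mm; the calibration is good to about 2 mm. A picture is of the moment at which its call begins. camera_params takes no time and is no camera call.
- r.sign_off(): hands the job in; it is judged then, once.
The state is a dict: "clock": time; "qpos": joint angles; "qvel": joint speeds; "joint_efforts": joint torques, N m; "eef_pos": TCP position; "tcp_rot": TCP orientation; "contact_force": force on the tool from outside, world axes, zero at the start; "wrist_torque": the same for the moment, N m; "opening": opening from 0.0 (shut) to 1.0 (fully open); "grasp_force": force on a finger pad.
Only numpy, scipy, OpenCV 4.12 (cv2) and the standard library are available. Lean on these libraries where they do the work, as an engineer would, in place of code of your own. Each camera call takes 0.05 s, during which the arm holds its last target. There are 200 camera calls.

## Working session

There is one attempt and no reset: what is moved stays moved. The work goes in short steps, Python scripts to look and compute and a shell command to move; the robot and the scene stay as the last step left them, time stands still between calls to the robot, and variables do not carry over. Pictures are saved under pics/ and viewed, at most 14 in all, crops included, and the job is handed in when it is done.

```bash
ls; cat > /dev/null
python3 - <<'E'
from rig import r, vision
import cv2,os
os.makedirs('pics',exist_ok=True)
print(r.sense())
for n in('scene','top'):
    cv2.imwrite(f'pics/{n}0.png',vision.grab_frame(n)[:,:,::-1]); print(vision.camera_params(n))
E
```

```text
pics
rig.py
steer.py
{'clock': 0.0, 'qpos': array([ 1.21559620e+00,  3.53662836e-01,  1.63415533e+00,  4.73999151e-05,
        1.15523550e+00, -2.39093557e-03]), 'qvel': array([ 1.00517110e-03, -3.79116137e-04,  7.49843161e-04, -2.18633025e-04,
        7.35481972e-05,  4.17975764e-04]), 'joint_efforts': array([ 2.00885210e-03, -6.05253267e+01, -3.42074203e+01,  7.54795565e-05,
        9.28479829e-03,  7.20479829e-05]), 'eef_pos': array([215.77784341, 586.06992098, 252.54343528]), 'tcp_rot': array([-3.14013175e+00, -4.68307695e-05,  2.78876426e+00]), 'contact_force': array([ 0.32289316, -0.59998615, -0.1841869 ]), 'wrist_torque': array([ 0.00478211, -0.03263513,  0.04329743]), 'grasp_force': 0.0, 'opening': 1.0008915275449637}
{'fx': 413.40502862752385, 'fy': 413.40502862752385, 'cx': 317.734485035644, 'cy': 205.97178327967734, 'rvec': array([ 1.97157315,  1.48007917, -0.59099645]), 'tvec': array([-147.87391025, -318.85952159, 1112.16638236])}
{'fx': 446.14551279151635, 'fy': 446.14551279151635, 'cx': 320.85614220122693, 'cy': 204.85414705324078, 'rvec': array([ 2.23297957, -1.96743351,  0.20013849]), 'tvec': array([-78.28717742, 547.05016234, 634.64831853])}
```

View pics/scene0.png

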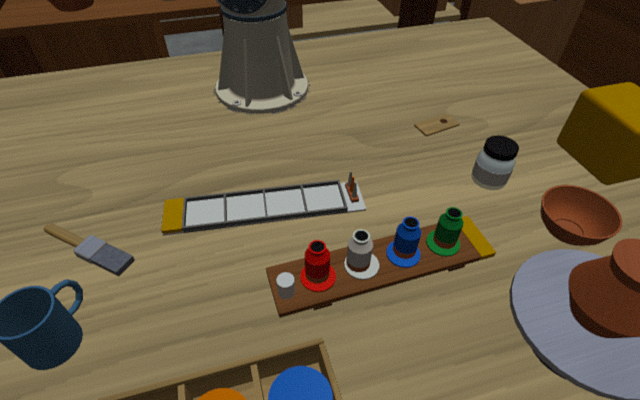

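View pics/top0.png

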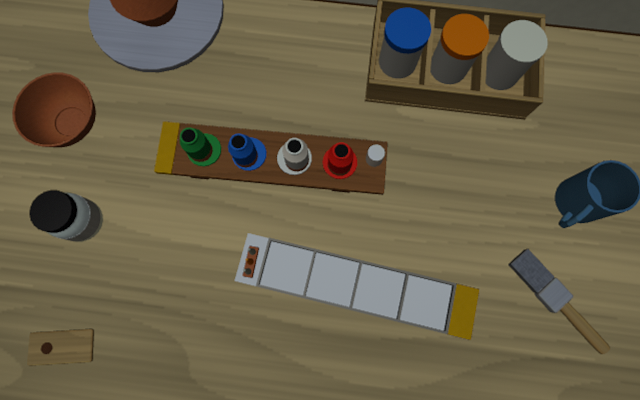

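The top view shows the board with its yellow end at left (165,148) and, from there, the vases green (190,133), blue (238,140), white (294,143), red (342,149). The tray's yellow end is at right (463,311), with pockets at about (428,302), (380,291), (333,279) and (287,268). The two rows therefore run in opposite directions.

```bash
cat > h.py <<'E'
import numpy as np,cv2
from rig import r, vision
def ray(n,px,z):
    c=vision.camera_params(n);R,_=cv2.Rodrigues(c['rvec']);o=-R.T@c['tvec']
    d=R.T@np.array([(px[0]-c['cx'])/c['fx'],(px[1]-c['cy'])/c['fy'],1]);return (o+d*(z-o[2])/d[2])[:2]
def proj(n,P):
    c=vision.camera_params(n);K=np.array([[c['fx'],0,c['cx']],[0,c['fy'],c['cy']],[0,0,1.]])
    return cv2.projectPoints(np.float64(P).reshape(-1,1,3),c['rvec'],c['tvec'],K,None)[0][:,0]
def fit(pts,ys):  # pts on line x=0 at local y -> origin, yaw
    p=np.array(pts);m=p.mean(0);ys=np.array(ys);u=((p-m)*(ys-ys.mean())[:,None]).sum(0);u/=np.linalg.norm(u)
    o=m-u*ys.mean();res=p-(o+np.outer(ys,u));return o,np.arctan2(-u[0],u[1]),u,res
E
python3 - <<'E'
from h import *
Y=[114,38,-38,-114]
G={'top':([(190,133),(237,140),(294,143),(342,149)],[(428,302),(380,291),(333,279),(287,268)]),
'scene':([(453,213),(410,222),(360,237),(317,247)],[(205,211),(245,207),(285,203),(324,198)])}
for n,(M,P) in G.items():
    im=cv2.imread(f'pics/{n}0.png');g=im.max(2);mn=im.min(2)
    def cen(mask,p):
        _,l,s,c=cv2.connectedComponentsWithStats(mask.astype(np.uint8),connectivity=4)
        k=l[p[1]-3:p[1]+4,p[0]-3:p[0]+4].ravel();k=k[k>0]
        k=np.bincount(k).argmax();return c[k],s[k]
    a=[];b=[]
    for p in M:
        c,s=cen(g<60,p);print(n,'mouth',c.round(1),s);a.append(ray(n,c,94))
    for p in P:
        c,s=cen(mn>110,p);print(n,'pocket',c.round(1),s);b.append(ray(n,c,5))
    for x in(a,b):
        o,w,u,res=fit(x,Y);print(o.round(1),w.round(4),res.round(1).tolist(),np.round(x,1).tolist())
E
```

```text
top mouth [188.1 135.2] [182 129  13  13 136]
top mouth [237.8 141.4] [232 136  13  12 127]
top mouth [293.9 145.7] [288 140  13  12 126]
top mouth [341.  150.4] [335 145  13  12 129]
top pocket [425.4 302.4] [ 400  275   52   56 2067]
top pocket [378.3 290.8] [ 352  264   53   55 2074]
top pocket [332.1 279.3] [ 306  253   53   54 2043]
top pocket [286.6 268.1] [ 260  242   54   54 2033]
[628.7  85.8] 0.0241 [[0.7, 3.8], [-1.5, 3.3], [0.6, -5.9], [0.2, -1.2]] [[626.6, 203.6], [626.3, 127.0], [630.2, 41.9], [631.6, -29.4]]
[439.6 -78.7] 3.0286 [[-0.1, -0.5], [-0.0, 0.1], [0.1, 0.3], [-0.0, 0.1]] [[426.7, -192.5], [435.3, -116.4], [444.0, -40.6], [452.4, 34.7]]
scene mouth [453.8 212.3] [448 208  13   9  89]
scene mouth [410.6 221.9] [405 218  12   9  84]
scene mouth [361.1 235.1] [355 231  13   9  92]
scene mouth [317.  246.3] [311 242  13  10 101]
scene pocket [204.7 211.6] [186 198  39  29 919]
scene pocket [245.2 206.8] [226 193  40  28 908]
scene pocket [283.9 202.2] [265 189  40  28 881]
scene pocket [322.6 197.6] [303 185  41  27 839]
[627.6  83.3] 0.0249 [[0.8, 3.3], [-1.4, 3.1], [0.3, -5.6], [0.4, -0.8]] [[625.6, 200.5], [625.2, 124.4], [628.9, 39.7], [630.8, -31.5]]
[436.8 -80.8] 3.0261 [[-0.1, -0.4], [0.1, 0.5], [0.1, -0.4], [-0.0, 0.3]] [[423.5, -194.4], [432.4, -118.1], [441.2, -43.5], [449.9, 32.7]]
```

Both cameras agree to about 3 mm. Next I turn the tool to yaw π/2, so that tool x lies along world +y, tool y along world +x and tool z points down.

Careful with the scale: shifts go in shares of 600 mm and turns go in shares of 4 rad. That gives: 0.12 rad / 4 = 0.03.

```bash
python3 steer.py '0,0,0.03,0,0,0,1
0,0,0.03,0,0,0,1
0,0,0.03,0,0,0,1
0,0,0.03,0,0,0,1
0,0,0.03,0,0,0,1' 40; python3 steer.py '0,0,0.03,0,0,0,1
0,0,0.03,0,0,0,1
0,0,0.03,0,0,0,1
0,0,0.03,0,0,0,1
0,0,0.03,0,0,0,1'; python3 steer.py '0,0,0.0045,0,0,0,1
0,0,0,0,0,0,1'
```

```text
clock: 0.52
eef_pos: [215.8, 586.3, 252.9]
tcp_rot: [-3.141, 0.0, 2.183]
contact_force: [0.3, -0.6, 0.4]
opening: 0.999
grasp_force: 0.0
clock: 0.93
eef_pos: [215.9, 586.3, 252.8]
tcp_rot: [-3.141, 0.001, 1.583]
contact_force: [0.9, -0.3, 0.5]
opening: 1.001
grasp_force: 0.0
clock: 1.1
eef_pos: [215.9, 586.3, 252.9]
tcp_rot: [-3.141, 0.001, 1.573]
contact_force: [-0.1, -0.1, 0.6]
opening: 0.996
grasp_force: 0.0
```

To row units: 28 mm / 600 = 0.0467, -26 mm / 600 = -0.0433.

```bash
for i in 1; do python3 steer.py '0,0,0,-0.04,0.0417,0,1
0,0,0,-0.0433,0.0467,0,1
0,0,0,-0.0433,0.0467,0,1
0,0,0,-0.0433,0.0467,0,1
0,0,0,-0.0433,0.0467,0,1'; python3 steer.py '0,0,0,-0.0433,0.0467,0,1
0,0,0,-0.0433,0.0467,0,1
0,0,0,-0.0433,0.0467,0.0167,1
0,0,0,-0.0433,0.0467,0.025,1
0,0,0,-0.0433,0.0467,0.025,1';python3 steer.py '0,0,0,-0.0433,0.0467,0.025,1
0,0,0,-0.0433,0.0467,0.025,1
0,0,0,-0.0433,0.0467,0.025,1
0,0,0,-0.0433,0.0467,0.025,1
0,0,0,-0.0367,0.035,0,1'; python3 steer.py '0,0,0,0,0,0,1
0,0,0,0,0,0,1';done
```

```text
clock: 1.52
eef_pos: [353.9, 457.2, 253.2]
tcp_rot: [3.142, 0.0, 1.576]
contact_force: [-0.0, 1.3, -0.6]
opening: 0.999
grasp_force: 0.0
clock: 1.93
eef_pos: [494.4, 327.2, 213.4]
tcp_rot: [3.14, -0.001, 1.575]
contact_force: [-0.0, -0.2, 0.0]
opening: 1.002
grasp_force: 0.0
clock: 2.35
eef_pos: [626.3, 199.9, 149.9]
tcp_rot: [-3.138, 0.001, 1.574]
contact_force: [-0.6, -0.2, -0.9]
opening: 0.999
grasp_force: 0.0
clock: 2.52
eef_pos: [626.6, 201.1, 152.7]
tcp_rot: [-3.141, 0.0, 1.571]
contact_force: [-1.0, 0.1, -0.7]
opening: 0.999
grasp_force: 0.0
```

To row units: 25 mm / 600 = 0.0417, 15 mm / 600 = 0.025.

```bash
python3 steer.py '0,0,0,0.0017,0,0.0417,1
0,0,0,0,0,0.0417,1
0,0,0,0,0,0.0417,1
0,0,0,0,0,0.025,1
0,0,0,0,0,0,1'; python3 steer.py '0,0,0,0,0,0,0
0,0,0,0,0,0,0
0,0,0,0,0,0,0
0,0,0,0,0,0,0
0,0,0,0,0,0,0' 40; python3 steer.py '0,0,0,0,0,0,0
0,0,0,0,0,0,0
0,0,0,0,0,0,0
0,0,0,0,0,0,0'; python3 -c "
from h import *
cv2.imwrite('pics/s1.png',cv2.resize(vision.grab_frame('scene')[130:330,230:530,::-1],None,fx=2,fy=2))"
```

```text
clock: 2.93
eef_pos: [622.8, 204.1, 60.1]
tcp_rot: [-3.136, 0.001, 1.574]
contact_force: [-0.3, 0.7, -0.6]
opening: 0.998
grasp_force: 0.0
clock: 3.35
eef_pos: [626.8, 204.0, 65.1]
tcp_rot: [3.139, -0.001, 1.571]
contact_force: [-1.8, 0.8, 6.5]
opening: 0.455
grasp_force: 39.9
clock: 3.68
eef_pos: [626.8, 204.0, 65.1]
tcp_rot: [3.139, -0.001, 1.571]
contact_force: [-1.4, 0.1, 5.7]
opening: 0.461
grasp_force: 39.9
```

View pics/s1.png

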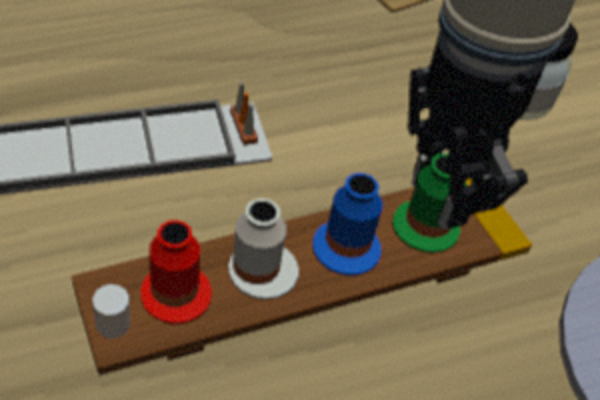

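The green vase is gripped upright at about (525,190) in the crop, and the others are undisturbed. Now I lift and carry it.

To row units: -30 mm / 600 = -0.05, -25 mm / 600 = -0.0417.

```bash
python3 steer.py '0,0,0,0,0,-0.0167,0
0,0,0,0,0,-0.0417,0
0,0,0,0,0,-0.05,0
0,0,0,0,0,-0.05,0
0,0,0,0,-0.01,-0.0167,0'; python3 steer.py '0,0,0,-0.0333,-0.0333,0,0
0,0,0,-0.055,-0.03,0,0
0,0,0,-0.0567,-0.03,0,0
0,0,0,-0.0567,-0.03,0,0
0,0,0,-0.0567,-0.03,0,0'; python3 steer.py '0,0,0,-0.0567,-0.0267,0,0
0,0,0,-0.0567,-0.0267,0,0
0,0,0,-0.0567,-0.0267,0,0
0,0,0,-0.0567,-0.0267,0,0
0,0,0,-0.0567,-0.0267,0,0'; python3 steer.py '0,0,0,-0.0567,-0.0267,0,0
0,0,0,-0.045,-0.0133,0,0
0,0,0,-0.0167,0,0,0
0,0,0,0,0,0,0
0,0,0,0,0,0,0'
```

```text
clock: 4.15
eef_pos: [622.8, 204.2, 174.0]
tcp_rot: [3.134, -0.002, 1.571]
contact_force: [0.9, -0.4, -0.9]
opening: 0.453
grasp_force: 40.7
clock: 4.57
eef_pos: [526.2, 47.4, 168.4]
tcp_rot: [3.142, 0.0, 1.572]
contact_force: [0.6, -1.2, -1.4]
opening: 0.456
grasp_force: 40.7
clock: 4.98
eef_pos: [446.4, -122.6, 168.5]
tcp_rot: [3.141, 0.0, 1.571]
contact_force: [-0.3, -0.9, -2.4]
opening: 0.454
grasp_force: 40.7
clock: 5.4
eef_pos: [423.8, -192.4, 168.4]
tcp_rot: [3.141, -0.0, 1.569]
contact_force: [-0.5, 0.2, -1.0]
opening: 0.455
grasp_force: 40.7
```

```bash
python3 steer.py '0,0,0,0,0,0.0333,0
0,0,0,0,0,0.05,0
0,0,0,0,0,0.05,0
0,0,0,0,0,0.0417,0
0,0,0,0,0,0.0167,0'; python3 steer.py '0,0,0,0,0,0.0033,0
0,0,0,0,0,0,0
0,0,0,0,0,0,0';  python3 steer.py '0,0,0,0,0,0.0033,0
0,0,0,0,0,0.0017,0
0,0,0,0,0,0,0
0,0,0,0,0,0,0'; python3 -c "
from h import *
cv2.imwrite('pics/s2.png',cv2.resize(vision.grab_frame('scene')[120:270,100:400,::-1],None,fx=2,fy=2))"
```

```text
clock: 5.82
eef_pos: [422.7, -190.3, 50.6]
tcp_rot: [-3.138, -0.002, 1.572]
contact_force: [-0.1, 0.2, -2.1]
opening: 0.459
grasp_force: 40.7
clock: 6.07
eef_pos: [424.9, -192.4, 52.3]
tcp_rot: [3.14, 0.001, 1.572]
contact_force: [0.1, -0.4, -1.8]
opening: 0.456
grasp_force: 40.7
clock: 6.4
eef_pos: [424.2, -192.6, 48.8]
tcp_rot: [3.141, 0.0, 1.571]
contact_force: [-0.4, 0.6, -1.3]
opening: 0.458
grasp_force: 40.7
```

View pics/s2.png

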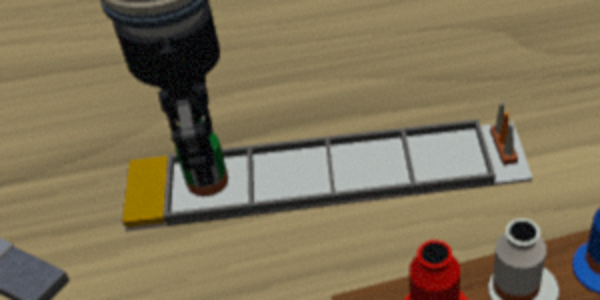

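Green hangs just above the yellow-end pocket at about (207,180) in the crop. I lower until contact.

To row units: 1 mm / 600 = 0.0017, 0.5 mm / 600 = 0.0008.

```bash
python3 steer.py '0,0,0,0,0,0.0017,0
0,0,0,0,0,0.0008,0
0,0,0,0,0,0,0
0,0,0,0,0,0,0'; python3 steer.py '0,0,0,0,0,0.0017,0
0,0,0,0,0,0,0
0,0,0,0,0,0,0';python3 steer.py '0,0,0,0,0,0.0017,0
0,0,0,0,0,0,0
0,0,0,0,0,0,0'
```

```text
clock: 6.78
eef_pos: [423.9, -192.5, 46.7]
tcp_rot: [-3.141, -0.0, 1.571]
contact_force: [0.5, 0.1, -1.0]
opening: 0.455
grasp_force: 40.7
clock: 7.03
eef_pos: [424.0, -192.6, 46.1]
tcp_rot: [3.142, 0.0, 1.571]
contact_force: [-1.4, 0.1, 4.9]
opening: 0.457
grasp_force: 41.4
clock: 7.28
eef_pos: [424.0, -192.6, 46.0]
tcp_rot: [3.141, 0.0, 1.571]
contact_force: [-5.5, 1.7, 22.3]
opening: 0.458
grasp_force: 42.9
```

To row units: -1.3 mm / 600 = -0.0022.

```bash
python3 steer.py '0,0,0,0,0,-0.0022,0
0,0,0,0,0,0,0.55
0,0,0,0,0,0,1
0,0,0,0,0,0,1
0,0,0,0,0,0,1'; python3 steer.py '0,0,0,0,0,-0.0167,1
0,0,0,0,0,-0.0417,1
0,0,0,0,0,-0.05,1
0,0,0,0,0,-0.05,1
0,0,0,0,0,-0.025,1';python3 -c "
from h import *
cv2.imwrite('pics/s3.png',cv2.resize(vision.grab_frame('scene')[120:270,100:400,::-1],None,fx=2,fy=2))"; python3 steer.py '0,0,0,0.0333,0.025,0,1
0,0,0,0.05,0.0317,0,1
0,0,0,0.05,0.0317,0,1
0,0,0,0.05,0.0317,0,1
0,0,0,0.05,0.0317,0,1';  python3 steer.py '0,0,0,0.05,0.0317,0,1
0,0,0,0.05,0.0317,0,1
0,0,0,0.05,0.0317,0,1
0,0,0,0.05,0.0317,0,1
0,0,0,0.05,0.0267,0,1'; python3 steer.py '0,0,0,0.0333,0.015,0,1
0,0,0,0.0133,0,0,1
0,0,0,0,0,0,1
0,0,0,0,0,0,1'
```

```text
clock: 7.7
eef_pos: [423.9, -192.5, 45.9]
tcp_rot: [-3.141, -0.0, 1.571]
contact_force: [0.1, 0.6, -0.6]
opening: 0.944
grasp_force: 0.0
clock: 8.12
eef_pos: [425.0, -193.0, 159.7]
tcp_rot: [3.138, 0.001, 1.571]
contact_force: [0.8, -0.0, 0.7]
opening: 0.997
grasp_force: 0.0
clock: 8.58
eef_pos: [515.4, -51.0, 156.4]
tcp_rot: [3.141, 0.0, 1.57]
contact_force: [0.1, -0.2, 0.2]
opening: 1.0
grasp_force: 0.0
clock: 9.0
eef_pos: [607.8, 99.2, 156.2]
tcp_rot: [3.141, 0.0, 1.571]
contact_force: [0.5, -0.5, -0.3]
opening: 1.0
grasp_force: 0.0
clock: 9.33
eef_pos: [615.0, 125.1, 155.8]
tcp_rot: [-3.14, 0.001, 1.572]
contact_force: [0.2, -0.9, 1.0]
opening: 0.997
grasp_force: 0.0
```

View pics/s3.png

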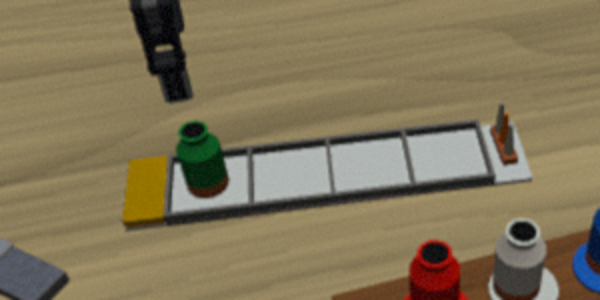

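Green stands upright in the yellow-end pocket (rim at crop (193,130)). Next is blue: correct 11 mm in x, descend, grip. I also check green's position numerically.

To row units: 25 mm / 600 = 0.0417, 13 mm / 600 = 0.0217.

```bash
python3 -c "
from h import *
p=ray('scene',(100+193/2,120+130/2),75);print('green',p)
for n,o,w in(('top',(439.6,-78.7),3.0286),('scene',(436.8,-80.8),3.0261)):
  d=p-o;print(d[0]*np.cos(w)+d[1]*np.sin(w),-d[0]*np.sin(w)+d[1]*np.cos(w))"
python3 steer.py '0,0,0,0.0017,0.0183,0.0083,1
0,0,0,0,0,0.0417,1
0,0,0,0,0,0.0417,1
0,0,0,0,0,0.0417,1
0,0,0,0,0,0.0217,1'; python3 steer.py '0,0,0,0,0,0,1
0,0,0,0,0,0,1
0,0,0,0,0,0,0
0,0,0,0,0,0,0
0,0,0,0,0,0,0';python3 steer.py '0,0,0,0,0,0,0
0,0,0,0,0,0,0
0,0,0,0,0,0,0
0,0,0,0,0,0,0'
```

```text
green [ 423.43089595 -195.46461932]
2.9005079068853394 117.84313007319922
0.06654030629970187 115.44134198861566
clock: 9.75
eef_pos: [625.8, 124.7, 60.2]
tcp_rot: [-3.138, 0.001, 1.569]
contact_force: [-0.7, -0.4, -0.2]
opening: 0.999
grasp_force: 0.0
clock: 10.17
eef_pos: [627.9, 126.6, 64.6]
tcp_rot: [3.139, -0.0, 1.571]
contact_force: [0.0, -0.5, -0.5]
opening: 0.608
grasp_force: 0.0
clock: 10.5
eef_pos: [627.7, 126.7, 64.4]
tcp_rot: [3.14, -0.0, 1.571]
contact_force: [-1.0, -0.8, 7.3]
opening: 0.459
grasp_force: 40.0
```

To row units: -30 mm / 600 = -0.05, -25 mm / 600 = -0.0417.

```bash
python3 steer.py '0,0,0,0,0,-0.0167,0
0,0,0,0,0,-0.0417,0
0,0,0,0,0,-0.05,0
0,0,0,0,0,-0.05,0
0,0,0,0,0,-0.0167,0'; python3 steer.py '0,0,0,-0.025,-0.02,0,0
0,0,0,-0.0417,-0.0333,0,0
0,0,0,-0.0417,-0.0333,0,0
0,0,0,-0.0417,-0.0333,0,0
0,0,0,-0.0417,-0.0333,0,0'; python3 steer.py '0,0,0,-0.0417,-0.0333,0,0
0,0,0,-0.0417,-0.0333,0,0
0,0,0,-0.0417,-0.0333,0,0
0,0,0,-0.0417,-0.0333,0,0
0,0,0,-0.0417,-0.0333,0,0'; python3 steer.py '0,0,0,-0.0067,-0.0033,0,0
0,0,0,0,0,0,0
0,0,0,0,0,0,0'
```

```text
clock: 10.92
eef_pos: [629.0, 127.0, 173.4]
tcp_rot: [3.136, -0.001, 1.571]
contact_force: [1.2, -0.1, -0.5]
opening: 0.457
grasp_force: 40.5
clock: 11.33
eef_pos: [533.6, 10.7, 168.2]
tcp_rot: [-3.142, 0.0, 1.571]
contact_force: [0.7, -0.7, -0.4]
opening: 0.456
grasp_force: 40.5
clock: 11.75
eef_pos: [433.7, -114.3, 168.3]
tcp_rot: [3.141, 0.0, 1.571]
contact_force: [0.4, -1.0, -1.1]
opening: 0.456
grasp_force: 40.5
clock: 12.0
eef_pos: [433.3, -117.5, 168.4]
tcp_rot: [3.141, -0.0, 1.569]
contact_force: [0.7, -0.4, -1.2]
opening: 0.453
grasp_force: 40.5
```

To row units: 30 mm / 600 = 0.05, 25 mm / 600 = 0.0417.

```bash
python3 steer.py '0,0,0,0,0,0.0333,0
0,0,0,0,0,0.05,0
0,0,0,0,0,0.05,0
0,0,0,0,0,0.0417,0
0,0,0,0,0,0.0183,0'; python3 steer.py '0,0,0,0,0,0.005,0
0,0,0,0,0,0.0033,0
0,0,0,0,0,0,0
0,0,0,0,0,0,0
0,0,0,0,0,0,0';python3 steer.py '0,0,0,0,0,0.0017,0
0,0,0,0,0,0,0
0,0,0,0,0,0,0'
```

```text
clock: 12.42
eef_pos: [432.5, -116.1, 49.4]
tcp_rot: [-3.139, -0.001, 1.572]
contact_force: [-0.4, -0.1, -1.8]
opening: 0.453
grasp_force: 40.5
clock: 12.83
eef_pos: [433.8, -117.5, 48.0]
tcp_rot: [3.14, 0.0, 1.571]
contact_force: [1.0, 0.1, -0.7]
opening: 0.458
grasp_force: 40.5
clock: 13.08
eef_pos: [433.1, -117.6, 46.4]
tcp_rot: [3.141, 0.0, 1.571]
contact_force: [-0.2, -0.3, -0.7]
opening: 0.454
grasp_force: 40.5
```

To row units: 1 mm / 600 = 0.0017.

```bash
python3 steer.py '0,0,0,0,0,0.0017,0
0,0,0,0,0,0,0
0,0,0,0,0,0,0
0,0,0,0,0,0,0';python3 steer.py '0,0,0,0,0,0.0012,0
0,0,0,0,0,0,0
0,0,0,0,0,0,0'
```

```text
clock: 13.42
eef_pos: [433.1, -117.6, 45.4]
tcp_rot: [3.141, 0.0, 1.571]
contact_force: [-0.3, -0.3, 4.8]
opening: 0.46
grasp_force: 41.1
clock: 13.67
eef_pos: [433.2, -117.6, 45.4]
tcp_rot: [3.141, 0.0, 1.571]
contact_force: [-4.0, 1.1, 17.9]
opening: 0.452
grasp_force: 42.4
```

To row units: -1 mm / 600 = -0.0017.

```bash
python3 steer.py '0,0,0,0,0,-0.0017,0
0,0,0,0,0,0,0.55
0,0,0,0,0,0,1
0,0,0,0,0,0,1
0,0,0,0,0,0,1'; python3 steer.py '0,0,0,0,0,-0.0167,1
0,0,0,0,0,-0.0417,1
0,0,0,0,0,-0.05,1
0,0,0,0,0,-0.05,1
0,0,0,0,0,-0.025,1'; python3 steer.py '0,0,0,0.0183,0.0233,0,1
0,0,0,0.035,0.0433,0,1
0,0,0,0.035,0.0433,0,1
0,0,0,0.035,0.0433,0,1
0,0,0,0.035,0.0433,0,1';  python3 steer.py '0,0,0,0.035,0.0433,0,1
0,0,0,0.035,0.0433,0,1
0,0,0,0.035,0.0433,0,1
0,0,0,0,0,0,1
0,0,0,0,0,0,1'
```

```text
clock: 14.08
eef_pos: [432.9, -117.5, 45.2]
tcp_rot: [-3.141, -0.0, 1.571]
contact_force: [-0.1, -0.4, -1.8]
opening: 0.948
grasp_force: 0.0
clock: 14.5
eef_pos: [434.0, -117.8, 158.9]
tcp_rot: [3.138, 0.001, 1.571]
contact_force: [1.4, -0.6, -0.4]
opening: 1.002
grasp_force: 0.0
clock: 14.92
eef_pos: [552.0, -21.4, 156.3]
tcp_rot: [3.141, 0.0, 1.571]
contact_force: [0.6, -0.1, -1.0]
opening: 0.998
grasp_force: 0.0
clock: 15.33
eef_pos: [629.6, 41.6, 155.6]
tcp_rot: [3.141, 0.0, 1.573]
contact_force: [-0.1, 0.1, -0.8]
opening: 0.999
grasp_force: 0.0
```

To row units: 25 mm / 600 = 0.0417, 13 mm / 600 = 0.0217.

```bash
python3 steer.py '0,0,0,0,0,0.0083,1
0,0,0,0,0,0.0417,1
0,0,0,0,0,0.0417,1
0,0,0,0,0,0.0417,1
0,0,0,0,0,0.0217,1'; python3 steer.py '0,0,0,0,0,0,1
0,0,0,0,0,0,1
0,0,0,0,0,0,0
0,0,0,0,0,0,0
0,0,0,0,0,0,0';python3 steer.py '0,0,0,0,0,0,0
0,0,0,0,0,0,0
0,0,0,0,0,0,0
0,0,0,0,0,0,0'; python3 -c "
from h import *
cv2.imwrite('pics/s4.png',cv2.resize(vision.grab_frame('scene')[130:330,130:530,::-1],None,fx=2,fy=2))"
```

```text
clock: 15.75
eef_pos: [626.2, 39.3, 59.8]
tcp_rot: [-3.137, 0.0, 1.57]
contact_force: [0.0, -0.6, -0.5]
opening: 1.002
grasp_force: 0.0
clock: 16.17
eef_pos: [629.8, 40.5, 63.9]
tcp_rot: [3.139, -0.0, 1.571]
contact_force: [-0.2, -0.4, 0.7]
opening: 0.603
grasp_force: 0.0
clock: 16.5
eef_pos: [629.6, 40.6, 63.6]
tcp_rot: [3.14, -0.0, 1.571]
contact_force: [-0.9, 0.7, 4.8]
opening: 0.457
grasp_force: 40.1
```

View pics/s4.png

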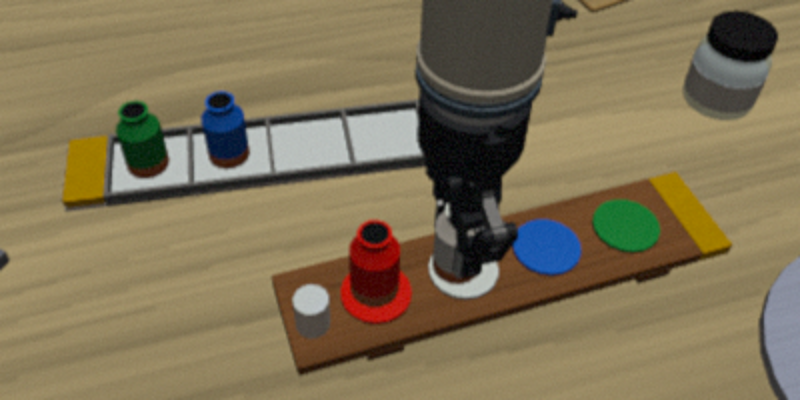

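Green (145,145) and blue (225,135) stand upright in their pockets, and white is gripped at (465,245). Carrying white to pocket 3.

To row units: -30 mm / 600 = -0.05, -25 mm / 600 = -0.0417.

```bash
python3 steer.py '0,0,0,0,0,-0.0167,0
0,0,0,0,0,-0.0417,0
0,0,0,0,0,-0.05,0
0,0,0,0,0,-0.05,0
0,0,0,0,0,-0.0167,0'; python3 steer.py '0,0,0,-0.0083,-0.0117,0,0
0,0,0,-0.0217,-0.05,0,0
0,0,0,-0.0217,-0.05,0,0
0,0,0,-0.0217,-0.05,0,0
0,0,0,-0.0217,-0.05,0,0'; python3 steer.py '0,0,0,-0.0217,-0.05,0,0
0,0,0,-0.0217,-0.05,0,0
0,0,0,0,0,0,0
0,0,0,0,0,0,0
0,0,0,0,0,0,0'; python3 steer.py '0,0,0,0,0,0.0333,0
0,0,0,0,0,0.05,0
0,0,0,0,0,0.05,0
0,0,0,0,0,0.0417,0
0,0,0,0,0,0.0183,0'; python3 steer.py '0,0,0,0,0,0.005,0
0,0,0,0,0,0.0033,0
0,0,0,0,0,0,0
0,0,0,0,0,0,0
0,0,0,0,0,0,0'
```

```text
clock: 16.97
eef_pos: [631.0, 40.7, 172.5]
tcp_rot: [3.136, -0.0, 1.571]
contact_force: [1.5, 0.5, -0.9]
opening: 0.453
grasp_force: 40.6
clock: 17.38
eef_pos: [498.7, -17.1, 165.6]
tcp_rot: [-3.138, 0.0, 1.571]
contact_force: [0.2, -0.6, -2.1]
opening: 0.451
grasp_force: 40.7
clock: 17.8
eef_pos: [441.5, -42.6, 166.8]
tcp_rot: [-3.141, -0.0, 1.57]
contact_force: [-0.5, 0.3, -1.0]
opening: 0.457
grasp_force: 40.8
clock: 18.22
eef_pos: [441.0, -42.0, 48.2]
tcp_rot: [-3.138, -0.0, 1.572]
contact_force: [-0.1, 0.3, -1.2]
opening: 0.457
grasp_force: 40.9
clock: 18.63
eef_pos: [442.8, -42.5, 47.2]
tcp_rot: [3.14, 0.0, 1.571]
contact_force: [-0.5, 0.8, -1.7]
opening: 0.456
grasp_force: 40.9
```

To row units: 1 mm / 600 = 0.0017, 0.7 mm / 600 = 0.0012.

```bash
python3 steer.py '0,0,0,0,0,0.0017,0
0,0,0,0,0,0.0012,0
0,0,0,0,0,0,0
0,0,0,0,0,0,0';python3 steer.py '0,0,0,0,0,0.0012,0
0,0,0,0,0,0,0
0,0,0,0,0,0,0'
```

```text
clock: 18.97
eef_pos: [442.0, -42.5, 44.9]
tcp_rot: [3.141, 0.0, 1.571]
contact_force: [-0.2, -0.0, -1.6]
opening: 0.455
grasp_force: 40.9
clock: 19.22
eef_pos: [442.1, -42.5, 44.6]
tcp_rot: [3.141, 0.0, 1.571]
contact_force: [-2.9, -0.1, 10.8]
opening: 0.454
grasp_force: 42.2
```

To row units: -0.6 mm / 600 = -0.001.

```bash
python3 steer.py '0,0,0,0,0,-0.001,0
0,0,0,0,0,0,0.55
0,0,0,0,0,0,1
0,0,0,0,0,0,1
0,0,0,0,0,0,1'; python3 steer.py '0,0,0,0,0,-0.0167,1
0,0,0,0,0,-0.0417,1
0,0,0,0,0,-0.05,1
0,0,0,0,0,-0.05,1
0,0,0,0,0,-0.0267,1'; python3 steer.py '0,0,0,0,0.0233,0,1
0,0,0,0.0033,0.0417,0,1
0,0,0,0.0033,0.05,0,1
0,0,0,0.0033,0.05,0,1
0,0,0,0.0033,0.05,0,1';  python3 steer.py '0,0,0,0.0033,0.05,0,1
0,0,0,0.0033,0.05,0,1
0,0,0,0,0,0,1
0,0,0,0,0,0,1
0,0,0,0,0,0,1'
```

```text
clock: 19.63
eef_pos: [441.9, -42.5, 44.5]
tcp_rot: [-3.142, -0.0, 1.571]
contact_force: [0.2, -0.1, -0.3]
opening: 0.946
grasp_force: 0.0
clock: 20.05
eef_pos: [442.9, -42.6, 159.0]
tcp_rot: [3.138, 0.0, 1.571]
contact_force: [0.4, 0.6, 0.1]
opening: 1.0
grasp_force: 0.0
clock: 20.47
eef_pos: [572.2, -34.4, 156.6]
tcp_rot: [3.141, 0.0, 1.571]
contact_force: [0.4, 0.5, 0.6]
opening: 0.997
grasp_force: 0.0
clock: 20.88
eef_pos: [630.0, -30.5, 155.6]
tcp_rot: [-3.14, -0.0, 1.571]
contact_force: [-0.6, -0.0, -0.1]
opening: 1.0
grasp_force: 0.0
```

To row units: 25 mm / 600 = 0.0417, 13 mm / 600 = 0.0217.

```bash
python3 steer.py '0,0,0,0,0.0017,0.0083,1
0,0,0,0,0,0.0417,1
0,0,0,0,0,0.0417,1
0,0,0,0,0,0.0417,1
0,0,0,0,0,0.0217,1'; python3 steer.py '0,0,0,0,0,0,1
0,0,0,0,0,0,1
0,0,0,0,0,0,0
0,0,0,0,0,0,0
0,0,0,0,0,0,0';python3 steer.py '0,0,0,0,0,0,0
0,0,0,0,0,0,0
0,0,0,0,0,0,0
0,0,0,0,0,0,0'
```

```text
clock: 21.3
eef_pos: [629.4, -30.5, 60.1]
tcp_rot: [-3.138, -0.0, 1.571]
contact_force: [0.2, 0.1, -0.2]
opening: 1.003
grasp_force: 0.0
clock: 21.72
eef_pos: [632.8, -30.5, 64.1]
tcp_rot: [3.139, 0.0, 1.571]
contact_force: [0.4, -0.1, -0.5]
opening: 0.605
grasp_force: 0.0
clock: 22.05
eef_pos: [632.7, -30.5, 63.9]
tcp_rot: [3.14, 0.0, 1.571]
contact_force: [-0.1, -0.0, 6.5]
opening: 0.456
grasp_force: 39.8
```

To row units: -30 mm / 600 = -0.05, -25 mm / 600 = -0.0417.

```bash
python3 steer.py '0,0,0,0,0,-0.0167,0
0,0,0,0,0,-0.0417,0
0,0,0,0,0,-0.05,0
0,0,0,0,0,-0.05,0
0,0,0,0,0,-0.0167,0'; python3 steer.py '0,0,0,0.0067,-0.0117,0,0
0,0,0,0.0167,-0.0483,0,0
0,0,0,0.0167,-0.0483,0,0
0,0,0,0.0167,-0.0483,0,0
0,0,0,0.0167,-0.0483,0,0'; python3 steer.py '0,0,0,0.0167,-0.0483,0,0
0,0,0,0.0167,-0.0483,0,0
0,0,0,0,0,0,0
0,0,0,0,0,0,0
0,0,0,0,0,0,0'; python3 steer.py '0,0,0,0,0,0.0333,0
0,0,0,0,0,0.05,0
0,0,0,0,0,0.05,0
0,0,0,0,0,0.0417,0
0,0,0,0,0,0.0183,0'; python3 steer.py '0,0,0,0,0,0.005,0
0,0,0,0,0,0.0033,0
0,0,0,0,0,0,0
0,0,0,0,0,0,0
0,0,0,0,0,0,0'
```

```text
clock: 22.47
eef_pos: [634.0, -30.6, 172.7]
tcp_rot: [3.135, 0.0, 1.571]
contact_force: [1.1, 0.2, -0.0]
opening: 0.456
grasp_force: 40.6
clock: 22.88
eef_pos: [505.8, 14.0, 165.8]
tcp_rot: [-3.139, -0.0, 1.571]
contact_force: [-0.1, 0.1, -1.7]
opening: 0.459
grasp_force: 40.7
clock: 23.3
eef_pos: [450.6, 33.6, 167.0]
tcp_rot: [-3.141, 0.0, 1.571]
contact_force: [0.8, -0.5, -1.9]
opening: 0.458
grasp_force: 40.8
clock: 23.72
eef_pos: [450.1, 33.1, 48.3]
tcp_rot: [-3.138, 0.0, 1.57]
contact_force: [-0.9, 0.1, -0.8]
opening: 0.456
grasp_force: 40.8
clock: 24.13
eef_pos: [451.8, 33.5, 47.4]
tcp_rot: [3.14, -0.0, 1.571]
contact_force: [-0.0, -0.2, -0.8]
opening: 0.459
grasp_force: 40.8
```

To row units: 1 mm / 600 = 0.0017, 0.7 mm / 600 = 0.0012.

```bash
python3 steer.py '0,0,0,0,0,0.0017,0
0,0,0,0,0,0.0012,0
0,0,0,0,0,0,0
0,0,0,0,0,0,0';python3 steer.py '0,0,0,0,0,0.0012,0
0,0,0,0,0,0,0
0,0,0,0,0,0,0'
```

```text
clock: 24.47
eef_pos: [451.0, 33.5, 45.1]
tcp_rot: [3.141, -0.0, 1.571]
contact_force: [-0.1, -0.0, -0.1]
opening: 0.458
grasp_force: 40.8
clock: 24.72
eef_pos: [451.1, 33.5, 44.9]
tcp_rot: [3.141, 0.0, 1.571]
contact_force: [-3.6, -1.3, 12.2]
opening: 0.457
grasp_force: 42.0
```

To row units: -0.6 mm / 600 = -0.001.

```bash
python3 steer.py '0,0,0,0,0,-0.001,0
0,0,0,0,0,0,0.55
0,0,0,0,0,0,1
0,0,0,0,0,0,1
0,0,0,0,0,0,1'; python3 steer.py '0,0,0,0,0,-0.0167,1
0,0,0,0,0,-0.0417,1
0,0,0,0,0,-0.05,1
0,0,0,0,0,-0.05,1
0,0,0,0,0,-0.05,1'; python3 steer.py '0,0,0,0,0,-0.05,1
0,0,0,0.05,0.0167,-0.0333,1
0,0,0,0.05,0.0167,0,1
0,0,0,0.05,0.0167,0,1
0,0,0,0.05,0,0,1';  python3 steer.py '0,0,0,0.05,0,0,1
0,0,0,0,0,0,1
0,0,0,0,0,0,1'; python3 -c "
from h import *
cv2.imwrite('pics/s5.png',cv2.resize(vision.grab_frame('scene')[130:330,130:530,::-1],None,fx=2,fy=2))"
```

```text
clock: 25.13
eef_pos: [451.0, 33.5, 44.7]
tcp_rot: [-3.142, 0.0, 1.571]
contact_force: [0.3, -0.6, -0.2]
opening: 0.945
grasp_force: 0.0
clock: 25.55
eef_pos: [450.5, 33.5, 171.7]
tcp_rot: [-3.141, 0.0, 1.571]
contact_force: [1.3, -0.8, 0.0]
opening: 1.004
grasp_force: 0.0
clock: 25.97
eef_pos: [482.7, 155.0, 221.5]
tcp_rot: [3.138, -0.001, 1.57]
contact_force: [0.5, 0.8, 0.7]
opening: 1.002
grasp_force: 0.0
clock: 26.22
eef_pos: [480.6, 184.7, 220.3]
tcp_rot: [3.142, 0.0, 1.573]
contact_force: [-0.7, -1.3, -0.1]
opening: 1.002
grasp_force: 0.0
```

View pics/s5.png

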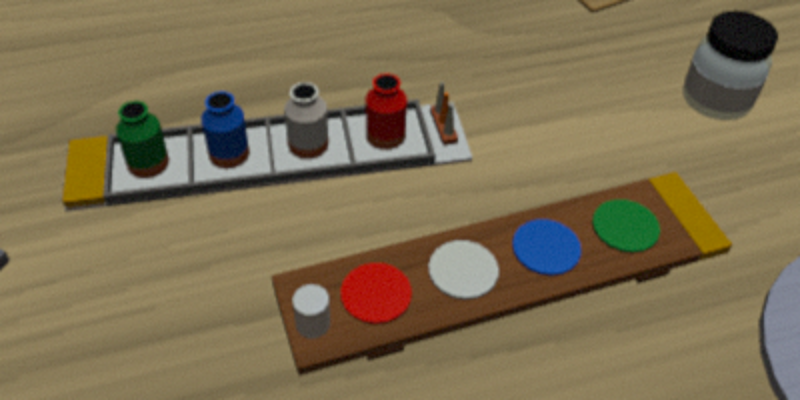

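All four vases stand upright in the tray, in the order green (145,145), blue (225,135), white (307,130), red (386,118) from the tray's yellow end. That matches the tiles on the board, and the arm is clear.

```bash
python3 -c "
from rig import r, vision
print(r.sign_off())"
```

```text
the job is handed in; nothing more can be done
None
```

I moved all four vases into the kiln tray in order from the yellow ends (green, blue, white, red), set each down upright before release, and handed the job in at about 26 s; no verdict was shown.

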